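Ready the bench shaker: tighten its platform, load the jars, close the cam keeper

TASK

Get the shaker ready for a run. First hand-tighten the platform's four corner knobs clockwise in star order, going from each knob to the one diagonally opposite: one pass taking all four to about halfway, then a second pass taking all four fully tight; only then stand every amber jar from the bench upright on the platform floor in the trough, and last turn the cam clockwise until its high point faces the sprung keeper bar squarely and has pushed it fully across. Leave it like that and leave everything else on the bench where it is.

Things in the scene. Friction and masses are not known exactly. Their poses are not given: they have to be found in the camera images.
- shaker: Bench shaker, fixed; white housing, aluminium platform 270 mm (its x) by 340 mm (its y), top 85 mm above the bench. Origin: under its centre, at bench height. Its x axis points away from its control panel (which is on the -x side, towards the robot), y to the left seen from the panel, z up.
- trough (a point): Centre of the trough floor, on the platform top; axes as the shaker's. The trough is a channel along y, 300 mm between end walls; at x = +38 mm the inner face of a fixed fence (8 mm thick), at x = -38 mm that of the keeper bar when open. Fence, walls and keeper are 30 mm high. Four jars fit in one row, 72 mm apart.
- keeper (a joint): The keeper: dark steel bar (14 mm thick, 290 long, 30 high) along the trough's -x side; the cam's sprung follower. Slide in m: 0 = open (springs hold it back towards the cam), grows as the cam pushes it to +x, towards the jars; about 0.008 at the cam's high point (spring force about 12 N; channel then 68 mm wide).
- cam (a joint): Steel disc cam on the platform, 60 mm across, 14 thick, its centre 12 mm off its upright axle; axle at (-86, 0) mm of the shaker. Rad, grows clockwise seen from above, 0 to 3.8. High point squarely at the keeper at 2.6; it first touches it at about 1.4; past 2.6 it lets it back. Starts at 0.2 to 1.2, clear of it. Friction 0.15 N m: stays where left, turns both ways.
- cam_grip (a point): On the cam's axle, 52 mm above the platform, turns with the cam: where to grip its handle, a black bar 60 mm long, 14 thick, 34 to 60 mm above the platform, along the line from axle to high point (24 mm behind the axle, 36 mm on the high side). In the shaker's frame the high point lies at the angle (2.6 - joint) from +x, counterclockwise from above.
- knob1 (a joint): Hold-down knob 1, axis at (-86, +115) mm (x, y of the shaker). The knobs stand at the platform's corners, numbered round the ring: 1 is diagonally across from 3, 2 from 4. Rad, grows as it is tightened (clockwise from above): loose at the start (0 to 0.2), fully tight at its stop, 1.6. Friction 0.08 N m: stays where left.
- knob1_grip (a point): On knob 1's axis, 55 mm above the platform, turns with it: where to grip its black bar, 52 mm long, 12 thick, 34 to 62 mm above the platform, centred on the axis, along the point's own y. It lies along the shaker's y at joint 0, diagonal at halfway, along the shaker's x when tight.
- knob2 (a joint): Hold-down knob 2, axis at (+88, +115) mm (x, y of the shaker). The knobs stand at the platform's corners, numbered round the ring: 1 is diagonally across from 3, 2 from 4. Rad, grows as it is tightened (clockwise from above): loose at the start (0 to 0.2), fully tight at its stop, 1.6. Friction 0.08 N m: stays where left.
- knob2_grip (a point): On knob 2's axis, 55 mm above the platform, turns with it: where to grip its black bar, 52 mm long, 12 thick, 34 to 62 mm above the platform, centred on the axis, along the point's own y. It lies along the shaker's y at joint 0, diagonal at halfway, along the shaker's x when tight.
- knob3 (a joint): Hold-down knob 3, axis at (+88, -115) mm (x, y of the shaker). The knobs stand at the platform's corners, numbered round the ring: 1 is diagonally across from 3, 2 from 4. Rad, grows as it is tightened (clockwise from above): loose at the start (0 to 0.2), fully tight at its stop, 1.6. Friction 0.08 N m: stays where left.
- knob3_grip (a point): On knob 3's axis, 55 mm above the platform, turns with it: where to grip its black bar, 52 mm long, 12 thick, 34 to 62 mm above the platform, centred on the axis, along the point's own y. It lies along the shaker's y at joint 0, diagonal at halfway, along the shaker's x when tight.
- knob4 (a joint): Hold-down knob 4, axis at (-86, -115) mm (x, y of the shaker). The knobs stand at the platform's corners, numbered round the ring: 1 is diagonally across from 3, 2 from 4. Rad, grows as it is tightened (clockwise from above): loose at the start (0 to 0.2), fully tight at its stop, 1.6. Friction 0.08 N m: stays where left.
- knob4_grip (a point): On knob 4's axis, 55 mm above the platform, turns with it: where to grip its black bar, 52 mm long, 12 thick, 34 to 62 mm above the platform, centred on the axis, along the point's own y. It lies along the shaker's y at joint 0, diagonal at halfway, along the shaker's x when tight.
- jar1: Closed amber sample jar with white screw cap, about 0.22 kg, all alike, upright on the bench; body 60 mm across and 56 mm high, cap 52 mm across from 56 to 76 mm high. Origin: centre of its underside, z up. Two to four of the jars are there.
- jar2: Closed amber sample jar with white screw cap, about 0.22 kg, all alike, upright on the bench; body 60 mm across and 56 mm high, cap 52 mm across from 56 to 76 mm high. Origin: centre of its underside, z up. Two to four of the jars are there.
- jar3: Closed amber sample jar with white screw cap, about 0.22 kg, all alike, upright on the bench; body 60 mm across and 56 mm high, cap 52 mm across from 56 to 76 mm high. Origin: centre of its underside, z up. Two to four of the jars are there.
- jar4: Closed amber sample jar with white screw cap, about 0.22 kg, all alike, upright on the bench; body 60 mm across and 56 mm high, cap 52 mm across from 56 to 76 mm high. Origin: centre of its underside, z up. Two to four of the jars are there.
- weight: Brass weight, 34 mm across, 50 mm high, among the jars; leave alone. Origin under its centre.
- beaker: Glass beaker, 72 mm across, 95 mm high; leave alone. Origin under its centre.
- reagent: White plastic bottle, 70 mm across, 160 mm high; leave alone. Origin under its centre.
- dish: Clear dish, 90 mm across, 18 mm high; leave alone. Origin under its centre.
- spatula: Lab spatula, 180 mm long, lying on the bench; leave alone. Origin near its middle.
- notebook: Blue notebook, 150 x 210 x 14 mm; leave alone. Origin under its centre.
- gloves: White carton of gloves, 120 x 220 x 75 mm; leave alone. Origin under its centre.

How it is judged:
On the way, in this order (a step that is already met when the one before it is completed fails the run):
1. all four knobs are about halfway (0.5 to 1.2 rad) (value of joint knob1 between 0.5 and 1.2 rad and value of joint knob2 between 0.5 and 1.2 rad and value of joint knob3 between 0.5 and 1.2 rad and value of joint knob4 between 0.5 and 1.2 rad), for 0.2 s.
2. all four knobs are fully tight (over 1.4 rad) (value of joint each of knob1, knob2, knob3, knob4 above 1.4 rad), for 0.2 s.
3. every jar stands upright on the trough floor (x of jar1 in the frame of trough between -0.022 and 0.022 m and y of jar1 in the frame of trough between -0.13 and 0.13 m and z of jar1 in the frame of trough between -0.006 and 0.006 m and angle between each of jar1, jar2, jar3, jar4's own z axis and vertical below 0.12 rad and linear speed of each of jar1, jar2, jar3, jar4 below 0.05 m/s and x of jar2 in the frame of trough between -0.022 and 0.022 m and y of jar2 in the frame of trough between -0.13 and 0.13 m and z of jar2 in the frame of trough between -0.006 and 0.006 m and x of jar3 in the frame of trough between -0.022 and 0.022 m and y of jar3 in the frame of trough between -0.13 and 0.13 m and z of jar3 in the frame of trough between -0.006 and 0.006 m and x of jar4 in the frame of trough between -0.022 and 0.022 m and y of jar4 in the frame of trough between -0.13 and 0.13 m and z of jar4 in the frame of trough between -0.006 and 0.006 m), for 0.2 s.
4. the cam's high point faces the keeper (2.35 to 2.85 rad) and has pushed it at least 6.5 mm (value of joint cam between 2.35 and 2.85 rad and value of joint keeper above 0.0065 m), for 0.2 s.
At the end, for the whole second after the job is handed in: All four knobs over 1.4 rad; every jar that is there upright (within 0.12 rad) and at rest on the trough floor, its centre within 22 mm of the trough's centre line and 130 mm of its middle; the cam within 0.25 rad of its high point (2.6) and the keeper pushed at least 6.5 mm (all of step 2 and all of step 3 and all of step 4); the robot touches nothing.
It fails at once if star order broken in the first pass: two neighbouring knobs turned past 0.45 rad while both others are still under 0.3 ((value of joint each of knob1, knob2 above 0.45 rad and value of joint each of knob3, knob4 below 0.3 rad) or (value of joint each of knob2, knob3 above 0.45 rad and value of joint each of knob4, knob1 below 0.3 rad) or (value of joint each of knob3, knob4 above 0.45 rad and value of joint each of knob1, knob2 below 0.3 rad) or (value of joint each of knob4, knob1 above 0.45 rad and value of joint each of knob2, knob3 below 0.3 rad)).
It fails at once if star order broken in the second pass: two neighbouring knobs past 1.4 rad while both others are still under 1.2 ((value of joint each of knob1, knob2 above 1.4 rad and value of joint each of knob3, knob4 below 1.2 rad) or (value of joint each of knob2, knob3 above 1.4 rad and value of joint each of knob4, knob1 below 1.2 rad) or (value of joint each of knob3, knob4 above 1.4 rad and value of joint each of knob1, knob2 below 1.2 rad) or (value of joint each of knob4, knob1 above 1.4 rad and value of joint each of knob2, knob3 below 1.2 rad)).
It fails at once if one knob taken past 1.3 rad while another is still under 0.45 (not a little each pass) (value of joint any of knob1, knob2, knob3, knob4 above 1.3 rad and value of joint any of knob1, knob2, knob3, knob4 below 0.45 rad).
It fails at once if a bystander moved more than 40 mm (distance of any of weight, beaker, reagent, dish, spatula, notebook, gloves from where it was at the start of the episode above 0.04 m).
Of jar1, jar2, jar3, jar4 only 2 to 4 are there at a start; the rules pass over those that are not, and their reading is None.
At some moment in a run one of jar1, jar2, jar3, jar4 may be knocked a few centimetres aside while the robot is not near it.
It also fails if it takes over 210 s, if anything falls off the work surface, if the arm or the gripper's body presses on something with over 40 N, if the wrist force passes 120 N, or if a joint passes its speed limit or range.

ROBOT

A 7-joint arm with a two-finger parallel gripper is mounted at the origin on the work surface. World frame = base frame: x ahead of the robot, y to its left, z up, the work surface at z = 0. Lengths are in m, angles in rad, forces in N, time in s.
With the tool pointing down it reaches from about 0.4 to 0.85 m from the base axis. Payload 4.5 kg.
Tool frame: the origin (TCP) lies at the very end of the fingers, on their centre line; the grasp point (between the pads) lies 19 mm behind it; z points along the fingers, y is the direction in which the jaws open and shut (so a half turn about z gives the same grasp; the last joint's range is limited). The gripper opens to 85 mm and grips with 20 to 120 N. Pads are 22 mm wide; open, the fingers measure 114 mm over their backs; the gripper's body (76 mm by 85 mm) begins 54 mm behind the grasp point. The pads swing forward as they close: fully open they stand 13 mm farther back than shut.
Start: joints at [1.333, 0.689, -0.195, 1.565, 0.157, 0.902, -0.215], TCP at [0.168, -0.602, 0.231] pointing down, gripper open.
Joint ranges: [-3.01, 3.01], [-0.46, 2.08], [-1.47, 1.51], [0.13, 2.56], [-1, 4.14], [0.04, 2.09], [-2.66, 2.66]. Speed limits (rad/s): [2.57, 2.57, 3.14, 3.14, 3.14, 3.14, 3.14].

INTERFACE

Orientations are given as [roll, pitch, yaw] about the fixed x, y, z axes, in that order (R = Rz(yaw) Ry(pitch) Rx(roll)).
In Python, from plant import manip gives the robot as it stands.
- The arm moves only by the shell command python3 -m crank 'ROWS' [FORCE]. ROWS is JSON, a list that holds one entry, the list of rows, each a list of 7 numbers: the gripper command: -1 is shut, 1 is fully open, values between are in proportion, then the shift along the tool's x, y, z in mm, then the turn, a rotation vector about the tool's x, y, z in degrees. A call has 1 to 12 rows; each row is the pose to reach, as a shift and turn from the pose commanded when the call began, along the tool's axes at that moment; what a row does not reach only later rows make up. A row lasts 1/8 s, in which the tool goes at most 62.5 mm and 10.7 degrees, less where a joint would pass 70% of its speed; a pose out of reach is approached as far as the arm can. A call with a gripper value outside its range is refused whole. The fingers move at their own pace and stop on an object; FORCE is the grip in N (left out, the last holds). Time passes only in rows, so rows that repeat a pose let the fingers close. It gives the time, the measured TCP pose, the force and the opening at its end, in the units of the state.
- manip.get_state(): the state, without advancing time (a new reading comes with each control period).
- manip.get_image(name): name is "scene" or "top" or "wrist"; returns a dict with "image" (420x560x3 uint8, blue, green, red), "K" (3x3 intrinsics, pixels), "position" and "attitude" of the camera in the world. Camera axes: x right, y down, z forward; pixel columns grow to the right and rows downward; lengths in m; the calibration is good to about 2 mm. A picture is of the moment at which its call begins. There is no depth.
- manip.hand_in(): hands the job in, once; it reports no verdict.
The state is a dict: "t": time; "qpos": joint angles; "joint_velocities": joint speeds; "joint_torque": joint torques, N m; "position": TCP position; "tcp_rot": TCP orientation; "ft_force": force on the tool from outside, world axes, zero at the start; "moment": the same for the moment, N m; "width": opening from 0.0 (shut) to 1.0 (fully open).
Only numpy, scipy, OpenCV 4.12 (cv2) and the standard library are available. Lean on these libraries where they do the work, as an engineer would, in place of code of your own. Each camera call takes 0.05 s, during which the arm holds its last target. There are 200 camera calls.

## Working session

There is one attempt and no reset: what is moved stays moved. The work goes in short steps, Python scripts to look and compute and a shell command to move; the robot and the scene stay as the last step left them, time stands still between calls to the robot, and variables do not carry over. Pictures are saved under pics/ and viewed, about 12 in all and at most 16, crops included, and the job is handed in when it is done.

```bash
ls; mkdir -p pics; cat > h.py <<'E'
import numpy as np, cv2
from plant import manip
from scipy.spatial.transform import Rotation as R
def snap(n,f=None):
    d=manip.get_image(n)
    if f: cv2.imwrite('pics/'+f,d['image'])
    return d
def rot(a):
    a=np.array(a,float)
    if a.shape==(3,3): return a
    if a.size==4: return R.from_quat(a).as_matrix()
    return R.from_euler('xyz',a).as_matrix()
def ray(d,uv,z):
    K=np.array(d['K']);p=np.array(d['position']);v=rot(d['attitude'])@np.linalg.inv(K)@[uv[0],uv[1],1]
    return p+v*(z-p[2])/v[2]
def proj(d,X):
    c=rot(d['attitude']).T@(np.array(X)-d['position']);c=np.array(d['K'])@c
    return c[:2]/c[2]
def st():
    s=manip.get_state();print({k:np.round(s[k],3).tolist() for k in('t','position','tcp_rot','ft_force','width','qpos')});return s
def rel(T,yaw=None):
    "shift in tool axes mm to world TCP T"
    s=manip.get_state();M=rot(s['tcp_rot']);print(np.round(M.T@(np.array(T)-s['position'])*1000,1))
E
python3 - <<'E'
from h import *
st()
for n in('top','scene'):
    d=snap(n,n+'0.png');print(n,d['position'],d['attitude'],d['K'])
E
```

```text
pics
{'t': 0.0, 'position': [0.168, -0.601, 0.23], 'tcp_rot': [-3.14, 0.0, 0.272], 'ft_force': [-0.055, 0.425, -0.087], 'width': 0.997, 'qpos': [1.333, 0.69, -0.195, 1.566, 0.157, 0.903, -0.215]}
top [ 0.31101135 -0.01489886  1.51569412] [-2.95198757  0.015053   -1.55328738] [[456.263088     0.         279.28666984]
 [  0.         456.263088   213.6343468 ]
 [  0.           0.           1.        ]]
scene [ 1.25495787 -0.35568021  1.34593511] [-2.596599   -0.01492515  1.13534641] [[534.13180168   0.         287.46420024]
 [  0.         534.13180168 210.06962968]
 [  0.           0.           1.        ]]
```

View pics/top0.png

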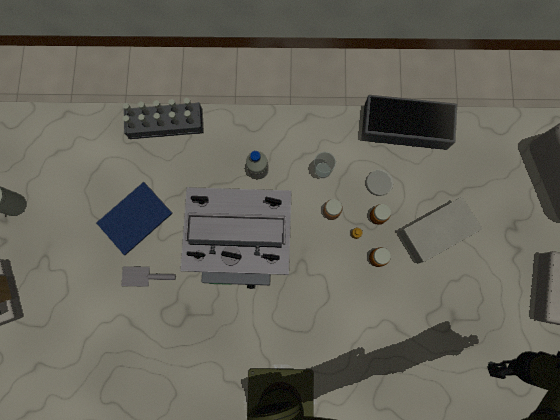

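View pics/scene0.png

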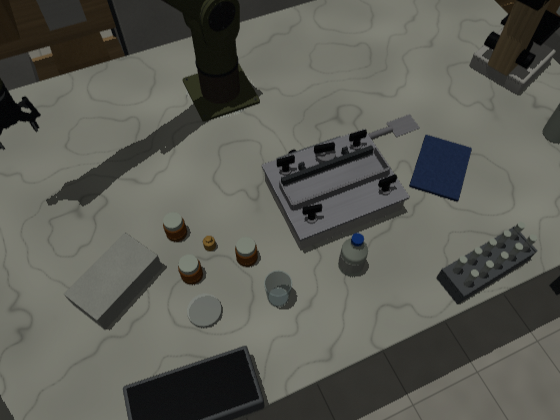

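Top view: shaker around (237,230), knob bars at about (195,255), (200,200), (272,202), (269,257), cam handle (231,255). Three jars have caps at about (333,208), (380,212), (380,256), with the brass weight at (357,232). The scene view agrees.

```bash
cat > m1.py <<'E'
from h import *
d=snap('top');im=d['image']
hsv=cv2.cvtColor(im,cv2.COLOR_BGR2HSV)
dark=(im.max(2)<45).astype(np.uint8)
dark[:190]=0;dark[270:]=0;dark[:,:183]=0;dark[:,292:]=0
n,l,s,c=cv2.connectedComponentsWithStats(dark)
for i in range(1,n):
    if s[i,4]<12: continue
    pts=np.argwhere(l==i)[:,::-1].astype(float)
    W=np.array([ray(d,p,.145)[:2] for p in pts])
    m=W.mean(0);w,v=np.linalg.eigh(np.cov(W.T));a=np.degrees(np.arctan2(v[1,1],v[0,1]))
    print(s[i].tolist(),c[i].round(1),'w',m.round(4),'ang',a.round(1),'len',np.sqrt(w*12).round(3))
# jar caps
wh=((im.min(2)>110)&(hsv[...,1]<60)).astype(np.uint8)
for (u,v) in [(333,208),(380,212),(380,256)]:
    print((u,v),ray(d,(u,v),.076).round(3), hsv[v,u],im[v,u])
crop=im[150:290,170:410];cv2.imwrite('pics/c1.png',cv2.convertScaleAbs(cv2.resize(crop,None,fx=3.3,fy=3.3,interpolation=cv2.INTER_CUBIC),alpha=1.8))
E
python3 m1.py
```

```text
[191, 196, 17, 8, 106] [199.5 199.1] w [0.6158 0.2575] ang 82.0 len [0.021 0.051]
[263, 197, 18, 9, 105] [272.3 201.3] w [0.6121 0.0324] ang 75.8 len [0.021 0.049]
[189, 215, 18, 3, 19] [197.1 216. ] w [0.5626 0.2622] ang 91.0 len [0.004 0.059]
[225, 217, 19, 1, 19] [234. 217.] w [0.5612 0.1487] ang 90.8 len [ nan 0.06]
[188, 219, 1, 13, 13] [188. 225.] w [0.5343 0.2885] ang -176.8 len [  nan 0.042]
[258, 218, 17, 1, 17] [266. 218.] w [0.5595 0.0507] ang 90.8 len [0.    0.053]
[187, 233, 94, 16, 256] [228.8 243.4] w [0.4798 0.1616] ang 87.7 len [0.018 0.269]
[209, 250, 6, 4, 17] [211.9 251.7] w [0.4537 0.2115] ang 100.5 len [0.012 0.016]
[221, 251, 20, 9, 96] [230.8 254.8] w [0.4454 0.1541] ang 78.7 len [0.015 0.059]
[254, 250, 5, 5, 16] [256.1 252.8] w [0.4527 0.0782] ang 77.5 len [0.012 0.014]
[187, 252, 18, 7, 80] [195.5 254.2] w [0.4453 0.261 ] ang 83.5 len [0.015 0.049]
[261, 254, 18, 7, 84] [270.1 256.8] w [0.4412 0.0358] ang 83.9 len [0.016 0.048]
(333, 208) [ 0.608 -0.161  0.076] [ 38  29 131] [116 131 127]
(380, 212) [ 0.597 -0.311  0.076] [ 38  29 132] [117 132 128]
(380, 256) [ 0.456 -0.308  0.076] [ 34  27 133] [119 133 131]m1.py:12: RuntimeWarning: invalid value encountered in sqrt
  print(s[i].tolist(),c[i].round(1),'w',m.round(4),'ang',a.round(1),'len',np.sqrt(w*12).round(3))
```

View pics/c1.png

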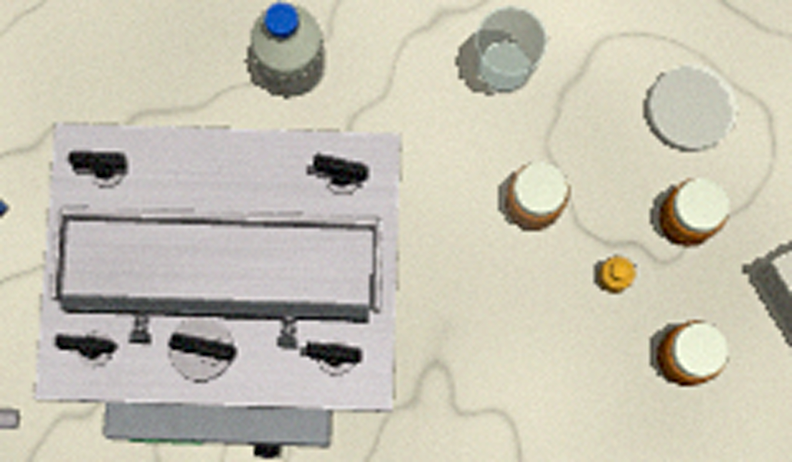

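```bash
cat > m2.py <<'E'
from h import *
d=snap('top')
px=np.array([(54,123),(401,134),(391,410),(37,399)])/3.3+[170,150]-.35
W=np.array([ray(d,p,.085)[:2] for p in px]);L=np.array([(.135,.17),(.135,-.17),(-.135,-.17),(-.135,.17)])
c=W.mean(0);H=(L.T@(W-c));th=np.arctan2(H[0,1]-H[1,0],H[0,0]+H[1,1]);M=np.array([[np.cos(th),-np.sin(th)],[np.sin(th),np.cos(th)]])
print('shaker',c.round(4),'yaw',th,'res',(W-c-L@M.T).round(4).tolist())
for n,p in dict(k1=(-.086,.115),k2=(.088,.115),k3=(.088,-.115),k4=(-.086,-.115),cam=(-.086,0),tr=(0,0)).items(): print(n,(c+M@p).round(4))
E
python3 m2.py; python3 -c "
from h import *
rel([0.5,-0.2,0.28])"
```

```text
shaker [0.5313 0.1466] yaw -0.015235495916059556 res [[-0.0, 0.0006], [-0.0012, -0.0001], [0.0008, 0.0019], [0.0004, -0.0024]]
k1 [0.4471 0.2629]
k2 [0.6211 0.2603]
k3 [0.6176 0.0303]
k4 [0.4436 0.0329]
cam [0.4453 0.1479]
tr [0.5313 0.1466]
[ 428.  -297.8  -48.9]
```

```bash
python3 -m crank '[[[0,50,-35,-49,0,0,0],[0,107,-74,-49,0,0,0],[0,160,-110,-49,0,0,0],[0,213,-150,-49,0,0,0],[0,267,-186,-49,0,0,0],[0,320,-224,-49,0,0,0],[0,374,-260,-49,0,0,0],[0,428,-298,-49,0,0,0],[0,428,-298,-49,0,0,0],[0,428,-298,-49,0,0,0]]]' 30; python3 -c "
from h import *
st();rel([0.4471,0.2629,0.25])"
```

```text
t: 1.45
position: [0.5023, -0.1963, 0.2802]
tcp_rot: [-3.14, -0.002, 0.279]
ft_force: [-0.2, -0.3, -0.3]
width: 0.504
{'t': 1.45, 'position': [0.502, -0.196, 0.28], 'tcp_rot': [-3.14, -0.002, 0.279], 'ft_force': [-0.208, -0.322, -0.253], 'width': 0.504, 'qpos': [0.418, 0.516, -0.205, 1.763, 0.128, 0.875, -1.136]}
[  73.3 -456.6   31. ]
```

```bash
python3 -m crank '[[[0,9,-57,0,0,0,-9],[0,18,-114,0,0,0,-18],[0,27,-171,0,0,0,-27],[0,36,-228,0,0,0,-36],[0,45,-285,0,0,0,-45],[0,54,-342,0,0,0,-54],[0,63,-399,0,0,0,-63],[0,73,-456,10,0,0,-70],[0,73,-456,10,0,0,-70],[0,73,-456,10,0,0,-70]]]' ; python3 -c "
from h import *
st();rel([0.4471,0.2629,0.25])
d=snap('wrist','w1.png');print(d['position'],d['attitude'])
for n,p in dict(k1=(.4471,.2629),k4=(.4436,.0329),cam=(.4453,.1479)).items(): print(n,proj(d,[*p,.147]))
"
```

```text
t: 2.7
position: [0.4484, 0.2567, 0.2699]
tcp_rot: [-3.141, 0.002, 1.491]
ft_force: [0.1, -0.2, -0.1]
width: 0.503
{'t': 2.7, 'position': [0.448, 0.257, 0.27], 'tcp_rot': [-3.141, 0.002, 1.491], 'ft_force': [0.133, -0.191, -0.057], 'width': 0.503, 'qpos': [-0.264, 0.536, -0.547, 1.828, 0.355, 0.878, -1.059]}
[ 6.1 -1.8 19.8]
[0.45502044 0.34008743 0.41209502] [ 2.80794651e+00  2.29173352e-03 -7.93886712e-02]
k1 [271.0960589  195.00075463]
k4 [284.03155829 384.35850744]
cam [278.29112159 301.03142621]
```

View pics/w1.png

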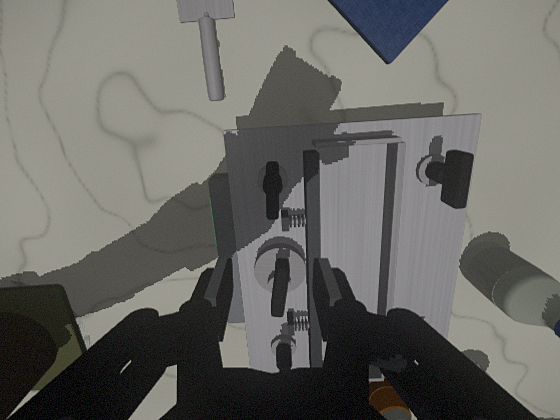

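Wrist view: knob1's bar at (272,190) runs almost along the image's vertical, between the fingers, close to the predicted (271,195). Lowering onto it.

```bash
python3 -m crank '[[[0,6,-2,40,0,0,0],[0,6,-2,90,0,0,0],[0,6,-2,130,0,0,0],[0,6,-2,148,0,0,0],[0,6,-2,148,0,0,0],[-1,6,-2,148,0,0,0],[-1,6,-2,148,0,0,0],[-1,6,-2,148,0,0,0],[-1,6,-2,148,0,0,0]]]' 30; python3 -c "
from h import *
st();rel([0.4471,0.2629,0.122])"
```

```text
t: 3.88
position: [0.4484, 0.2647, 0.1236]
tcp_rot: [3.138, -0.001, 1.492]
ft_force: [3.2, -2.5, 7.8]
width: 0.133
{'t': 3.875, 'position': [0.448, 0.265, 0.124], 'tcp_rot': [3.138, -0.001, 1.492], 'ft_force': [3.158, -2.518, 7.756], 'width': 0.133, 'qpos': [-0.383, 0.744, -0.394, 1.972, 0.547, 0.528, -1.243]}
[-1.9 -1.2  1.6]
```

```bash
python3 -m crank '[[[-1,0,0,0,0,0,9],[-1,0,0,0,0,0,18],[-1,0,0,0,0,0,27],[-1,0,0,0,0,0,36],[-1,0,0,0,0,0,44],[-1,0,0,0,0,0,44],[-1,0,0,0,0,0,44]]]' ; python3 -c "
from h import *
st()"
```

```text
t: 4.75
position: [0.4485, 0.2647, 0.1236]
tcp_rot: [3.14, -0.004, 0.724]
ft_force: [3.5, -2.6, 6.0]
width: 0.131
{'t': 4.75, 'position': [0.449, 0.265, 0.124], 'tcp_rot': [3.14, -0.004, 0.724], 'ft_force': [3.486, -2.618, 6.045], 'width': 0.131, 'qpos': [-0.507, 0.724, -0.189, 1.979, 0.289, 0.46, -1.756]}
```

```bash
python3 -m crank '[[[0,0,0,0,0,0,0],[0,0,0,0,0,0,0],[0,0,0,-50,0,0,0],[0,0,0,-100,0,0,0],[0,0,0,-100,0,0,0]]]' ; python3 -c "
from h import *
st();rel([0.6176,0.0303,.24])"
```

```text
t: 5.38
position: [0.4478, 0.2667, 0.2254]
tcp_rot: [3.141, -0.007, 0.726]
ft_force: [-0.5, 0.9, -0.5]
width: 0.505
{'t': 5.375, 'position': [0.448, 0.267, 0.225], 'tcp_rot': [3.141, -0.007, 0.726], 'ft_force': [-0.541, 0.885, -0.495], 'width': 0.505, 'qpos': [-0.455, 0.565, -0.269, 1.888, 0.22, 0.71, -1.696]}
[-29.9 289.5 -14.8]
```

```bash
python3 -m crank '[[[0,-5,50,-15,0,0,-8],[0,-10,100,-15,0,0,-16],[0,-15,150,-15,0,0,-24],[0,-20,200,-15,0,0,-32],[0,-25,250,-15,0,0,-38],[0,-30,289,-15,0,0,-38],[0,-30,289,-15,0,0,-38],[0,-30,289,-15,0,0,-38]]]' ; python3 -c "
from h import *
st();rel([0.6176,0.0303,.122])
d=snap('wrist','w2.png')
for p in [(.6176,.0303)]: print(proj(d,[*p,.147]))
"
```

```text
t: 6.38
position: [0.6145, 0.03, 0.2361]
tcp_rot: [-3.139, -0.001, 1.39]
ft_force: [0.1, 0.2, 0.1]
width: 0.502
{'t': 6.375, 'position': [0.615, 0.03, 0.236], 'tcp_rot': [-3.139, -0.001, 1.39], 'ft_force': [0.09, 0.196, 0.13], 'width': 0.502, 'qpos': [0.147, 0.703, -0.489, 1.579, 0.379, 0.958, -0.645]}
[  0.7   3.3 114.1]
[276.84314246 213.07229807]
```

View pics/w2.png

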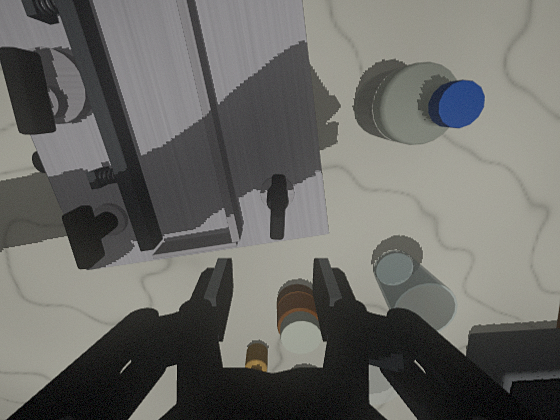

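Wrist view: knob3's bar at (278,207), lined up with the jaws and near the predicted (277,213). The jars are clear below.

```bash
python3 -m crank '[[[0,0,3,50,0,0,0],[0,0,3,95,0,0,0],[0,0,3,113,0,0,0],[0,0,3,113,0,0,0],[-1,0,3,113,0,0,0],[-1,0,3,113,0,0,0],[-1,0,3,113,0,0,0],[-1,0,3,113,0,0,0]]]'; python3 -c "
from h import *
st()"
```

```text
t: 7.42
position: [0.6186, 0.0289, 0.1262]
tcp_rot: [3.141, -0.001, 1.389]
ft_force: [-3.1, 0.9, 5.5]
width: 0.137
{'t': 7.425, 'position': [0.619, 0.029, 0.126], 'tcp_rot': [3.141, -0.001, 1.389], 'ft_force': [-3.105, 0.864, 5.464], 'width': 0.137, 'qpos': [0.111, 0.84, -0.422, 1.667, 0.471, 0.737, -0.723]}
```

```bash
python3 -m crank '[[[-1,0,0,0,0,0,9],[-1,0,0,0,0,0,18],[-1,0,0,0,0,0,27],[-1,0,0,0,0,0,36],[-1,0,0,0,0,0,38],[-1,0,0,0,0,0,38]]]' ;python3 -m crank '[[[0,0,0,0,0,0,0],[0,0,0,0,0,0,0],[0,0,0,-50,0,0,0],[0,0,0,-100,0,0,0],[0,0,0,-110,0,0,0]]]' ; python3 -c "
from h import *
st();rel([0.6211,0.2603,.24])"
```

```text
t: 8.18
position: [0.617, 0.0297, 0.1262]
tcp_rot: [-3.139, 0.001, 0.726]
ft_force: [-6.6, 2.2, 9.1]
width: 0.134
t: 8.8
position: [0.6215, 0.0285, 0.2383]
tcp_rot: [3.137, -0.007, 0.725]
ft_force: [0.4, 0.7, 0.0]
width: 0.5
{'t': 8.8, 'position': [0.621, 0.028, 0.238], 'tcp_rot': [3.137, -0.007, 0.725], 'ft_force': [0.439, 0.746, 0.027], 'width': 0.5, 'qpos': [0.038, 0.68, -0.284, 1.572, 0.225, 0.913, -1.169]}
[ 153.4 -173.8   -1.4]
```

```bash
python3 -m crank '[[[0,30,-35,-5,0,0,-9],[0,62,-70,-5,0,0,-18],[0,95,-105,-5,0,0,-27],[0,125,-140,-5,0,0,-36],[0,153,-174,-2,0,0,-42],[0,153,-174,-2,0,0,-42],[0,153,-174,-2,0,0,-42]]]' ; python3 -c "
from h import *
st();rel([0.6211,0.2603,.123])
d=snap('wrist','w3.png')
for p in [(.6211,.2603)]: print(proj(d,[*p,.147]))
im=d['image'];m=(im.max(2)<35).astype(np.uint8);m[250:]=0
n,l,s,c=cv2.connectedComponentsWithStats(m)
for i in range(1,n):
  if s[i,4]>150: 
    r=cv2.minAreaRect(np.argwhere(l==i)[:,::-1].astype(np.float32)); print(s[i].tolist(),c[i].round(),np.round(r[1]),r[2])
"
```

```text
t: 9.68
position: [0.6178, 0.2587, 0.2354]
tcp_rot: [-3.141, 0.002, 1.457]
ft_force: [0.6, -0.0, 0.1]
width: 0.503
{'t': 9.675, 'position': [0.618, 0.259, 0.235], 'tcp_rot': [-3.141, 0.002, 1.457], 'ft_force': [0.628, -0.023, 0.088], 'width': 0.503, 'qpos': [-0.235, 0.776, -0.461, 1.401, 0.369, 1.052, -0.879]}
[  2.2   3.1 112.4]
[276.77286913 211.78966868]
[493, 0, 9, 72, 262] [497.  27.] [ 7. 71.] 1.123302698135376
[522, 0, 14, 78, 542] [529.  35.] [11. 77.] 1.7098139524459839
[143, 209, 20, 41, 316] [153. 233.] [41. 14.] 77.47119140625
[115, 232, 32, 18, 183] [132. 244.] [17. 31.] 90.0
```

```bash
python3 -m crank '[[[0,2,3,50,0,0,0],[0,2,3,95,0,0,0],[0,2,3,111,0,0,0],[0,2,3,111,0,0,0],[-1,2,3,111,0,0,0],[-1,2,3,111,0,0,0],[-1,2,3,111,0,0,0],[-1,2,3,111,0,0,0]]]'; python3 -c "
from h import *
st()"
```

```text
t: 10.72
position: [0.6226, 0.2621, 0.1275]
tcp_rot: [3.138, -0.002, 1.458]
ft_force: [0.8, -1.0, 6.1]
width: 0.134
{'t': 10.725, 'position': [0.623, 0.262, 0.128], 'tcp_rot': [3.138, -0.002, 1.458], 'ft_force': [0.821, -0.962, 6.127], 'width': 0.134, 'qpos': [-0.257, 0.901, -0.417, 1.483, 0.439, 0.847, -0.937]}
```

Gripped (11 mm). Turn 42°, then go to knob4.

```bash
python3 -m crank '[[[-1,0,0,0,0,0,9],[-1,0,0,0,0,0,18],[-1,0,0,0,0,0,27],[-1,0,0,0,0,0,36],[-1,0,0,0,0,0,42],[-1,0,0,0,0,0,42]]]' ;python3 -m crank '[[[0,0,0,0,0,0,0],[0,0,0,0,0,0,0],[0,0,0,-50,0,0,0],[0,0,0,-100,0,0,0],[0,0,0,-110,0,0,0]]]' ; python3 -c "
from h import *
st();rel([0.4436,0.0329,.24])"
```

```text
t: 11.48
position: [0.6227, 0.2619, 0.1275]
tcp_rot: [3.139, -0.004, 0.724]
ft_force: [0.7, -2.0, 6.9]
width: 0.132
t: 12.1
position: [0.6227, 0.2629, 0.2392]
tcp_rot: [3.14, -0.007, 0.726]
ft_force: [-0.3, -0.1, 0.3]
width: 0.499
{'t': 12.1, 'position': [0.623, 0.263, 0.239], 'tcp_rot': [3.14, -0.007, 0.726], 'ft_force': [-0.339, -0.069, 0.288], 'width': 0.499, 'qpos': [-0.343, 0.754, -0.248, 1.391, 0.199, 1.013, -1.475]}
[-286.5   53.2   -2.7]
```

```bash
python3 -m crank '[[[0,-55,10,-5,0,0,-9],[0,-110,20,-5,0,0,-18],[0,-165,30,-5,0,0,-27],[0,-220,40,-5,0,0,-36],[0,-270,50,-5,0,0,-43],[0,-287,53,-2,0,0,-43],[0,-287,53,-2,0,0,-43],[0,-287,53,-2,0,0,-43]]]' ; python3 -c "
from h import *
st();rel([0.4436,0.0329,.123])"
```

```text
t: 13.1
position: [0.4427, 0.0332, 0.2374]
tcp_rot: [3.14, -0.002, 1.477]
ft_force: [-0.2, 0.2, 0.1]
width: 0.495
{'t': 13.1, 'position': [0.443, 0.033, 0.237], 'tcp_rot': [3.14, -0.002, 1.477], 'ft_force': [-0.243, 0.234, 0.115], 'width': 0.495, 'qpos': [0.162, 0.482, -0.505, 2.07, 0.366, 0.673, -0.677]}
[ -0.4   0.7 114.4]
```

```bash
python3 -m crank '[[[0,0,1,50,0,0,0],[0,0,1,95,0,0,0],[0,0,1,113,0,0,0],[0,0,1,113,0,0,0],[-1,0,1,113,0,0,0],[-1,0,1,113,0,0,0],[-1,0,1,113,0,0,0],[-1,0,1,113,0,0,0]]]';  python3 -m crank '[[[-1,0,0,0,0,0,9],[-1,0,0,0,0,0,18],[-1,0,0,0,0,0,27],[-1,0,0,0,0,0,36],[-1,0,0,0,0,0,43],[-1,0,0,0,0,0,43],[-1,0,0,0,0,0,43],[-1,0,0,0,0,0,43]]]' ;python3 -m crank '[[[0,0,0,0,0,0,0],[0,0,0,0,0,0,0],[0,0,0,-50,0,0,0],[0,0,0,-100,0,0,0],[0,0,0,-110,0,0,0]]]' ; python3 -c "
from h import *
st();rel([0.4471,0.2629,.24])
d=snap('top');im=d['image']
cv2.imwrite('pics/c2.png',cv2.convertScaleAbs(cv2.resize(im[180:280,170:310],None,fx=5,fy=5,interpolation=cv2.INTER_CUBIC),alpha=1.8))"
```

```text
t: 14.1
position: [0.4446, 0.032, 0.1253]
tcp_rot: [3.137, -0.002, 1.476]
ft_force: [4.1, 0.7, 7.1]
width: 0.136
t: 15.1
position: [0.443, 0.0328, 0.1252]
tcp_rot: [3.142, -0.003, 0.727]
ft_force: [1.7, 3.1, 9.6]
width: 0.129
t: 15.72
position: [0.4433, 0.0313, 0.2366]
tcp_rot: [3.139, -0.003, 0.725]
ft_force: [-1.1, 0.5, 0.2]
width: 0.502
{'t': 15.725, 'position': [0.443, 0.031, 0.237], 'tcp_rot': [3.139, -0.003, 0.725], 'ft_force': [-1.103, 0.543, 0.157], 'width': 0.502, 'qpos': [-0.002, 0.457, -0.254, 2.08, 0.192, 0.622, -1.233]}
[ 156.4 -170.9   -3.3]
```

View pics/c2.png

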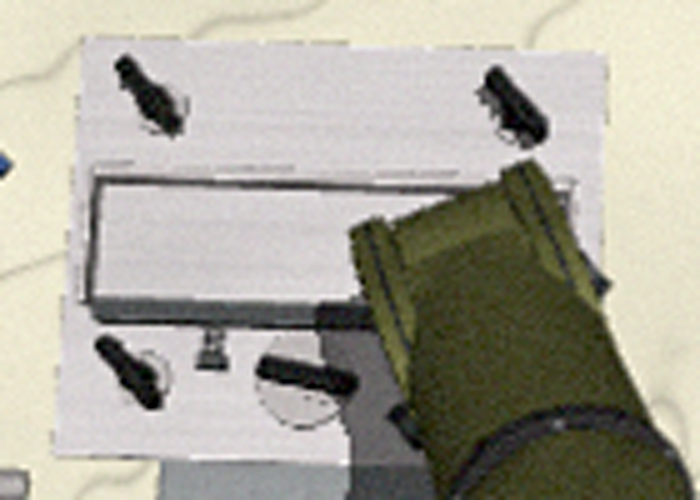

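Top crop: knobs 1 (130,372), 2 (150,95), 3 (515,105) stand diagonal as wanted. Knob4 is hidden by the arm, but it followed the grip. Starting the second pass.

```bash
python3 -m crank '[[[0,32,-35,-4,0,0,0],[0,70,-80,-4,0,0,0],[0,110,-125,-4,0,0,0],[0,156,-171,-3,0,0,0],[0,156,-171,-3,0,0,0],[0,156,-171,-3,0,0,0]]]' ; python3 -c "
from h import *
st();rel([0.4475,0.2640,.123])"
```

```text
t: 16.52
position: [0.4446, 0.2616, 0.2356]
tcp_rot: [3.141, 0.004, 0.726]
ft_force: [0.2, -0.8, -1.0]
width: 0.503
{'t': 16.525, 'position': [0.445, 0.262, 0.236], 'tcp_rot': [3.141, 0.004, 0.726], 'ft_force': [0.199, -0.793, -1.029], 'width': 0.503, 'qpos': [-0.479, 0.546, -0.225, 1.882, 0.174, 0.737, -1.646]}
[4.200e+00 1.000e-01 1.126e+02]
```

```bash
python3 -m crank '[[[0,4,0,50,0,0,0],[0,4,0,95,0,0,0],[0,4,0,112,0,0,0],[0,4,0,112,0,0,0],[-1,4,0,112,0,0,0],[-1,4,0,112,0,0,0],[-1,4,0,112,0,0,0],[-1,4,0,112,0,0,0]]]';  python3 -m crank '[[[-1,0,0,0,0,0,9],[-1,0,0,0,0,0,18],[-1,0,0,0,0,0,27],[-1,0,0,0,0,0,36],[-1,0,0,0,0,0,43],[-1,0,0,0,0,0,43],[-1,0,0,0,0,0,43],[-1,0,0,0,0,0,43]]]' ;python3 -m crank '[[[0,0,0,0,0,0,0],[0,0,0,0,0,0,0],[0,0,0,-50,0,0,0],[0,0,0,-100,0,0,0],[0,0,0,-110,0,0,0]]]' ; python3 -c "
from h import *
st();rel([0.6176,0.0303,.24])"
```

```text
t: 17.52
position: [0.4493, 0.2653, 0.1263]
tcp_rot: [3.141, -0.001, 0.725]
ft_force: [-0.4, -1.8, 7.6]
width: 0.134
t: 18.52
position: [0.4496, 0.2646, 0.1263]
tcp_rot: [3.141, -0.002, -0.026]
ft_force: [0.6, -3.1, 6.8]
width: 0.131
t: 19.15
position: [0.4501, 0.2668, 0.2382]
tcp_rot: [-3.138, -0.005, -0.025]
ft_force: [0.6, 0.1, -1.0]
width: 0.5
{'t': 19.15, 'position': [0.45, 0.267, 0.238], 'tcp_rot': [-3.138, -0.005, -0.025], 'ft_force': [0.613, 0.091, -0.996], 'width': 0.5, 'qpos': [-0.651, 0.542, 0.045, 1.876, -0.035, 0.717, -2.182]}
[173.3 232.3  -1.8]
```

Next is knob3, at yaw 0.725 (turn −43°).

```bash
python3 -m crank '[[[0,35,46,-4,0,0,-9],[0,70,92,-4,0,0,-18],[0,105,138,-4,0,0,-27],[0,140,185,-4,0,0,-36],[0,173,232,-2,0,0,-43],[0,173,232,-2,0,0,-43],[0,173,232,-2,0,0,-43]]]' ; python3 -c "
from h import *
st();rel([0.6180,0.0300,.124])"
```

```text
t: 20.02
position: [0.6149, 0.0299, 0.2361]
tcp_rot: [-3.139, 0.001, 0.725]
ft_force: [0.0, 0.3, -0.4]
width: 0.502
{'t': 20.025, 'position': [0.615, 0.03, 0.236], 'tcp_rot': [-3.139, 0.001, 0.725], 'ft_force': [0.007, 0.315, -0.367], 'width': 0.502, 'qpos': [-0.007, 0.673, -0.207, 1.587, 0.162, 0.901, -1.117]}
[  2.6   2.2 112.1]
```

```bash
python3 -m crank '[[[0,3,2,50,0,0,0],[0,3,2,95,0,0,0],[0,3,2,112,0,0,0],[0,3,2,112,0,0,0],[-1,3,2,112,0,0,0],[-1,3,2,112,0,0,0],[-1,3,2,112,0,0,0],[-1,3,2,112,0,0,0]]]';  python3 -m crank '[[[-1,0,0,0,0,0,9],[-1,0,0,0,0,0,18],[-1,0,0,0,0,0,27],[-1,0,0,0,0,0,36],[-1,0,0,0,0,0,43],[-1,0,0,0,0,0,43],[-1,0,0,0,0,0,43],[-1,0,0,0,0,0,43]]]' ;python3 -m crank '[[[0,0,0,0,0,0,0],[0,0,0,0,0,0,0],[0,0,0,-50,0,0,0],[0,0,0,-100,0,0,0],[0,0,0,-110,0,0,0]]]' ; python3 -c "
from h import *
st();rel([0.6220,0.2610,.24])"
```

```text
t: 21.02
position: [0.6193, 0.0318, 0.1273]
tcp_rot: [-3.14, -0.002, 0.727]
ft_force: [-4.2, 2.7, 5.4]
width: 0.13
t: 22.02
position: [0.6193, 0.0317, 0.1273]
tcp_rot: [-3.139, -0.001, -0.024]
ft_force: [-3.9, 2.9, 5.0]
width: 0.136
t: 22.65
position: [0.6219, 0.0294, 0.2393]
tcp_rot: [-3.141, -0.008, -0.026]
ft_force: [0.4, 0.4, -0.3]
width: 0.5
{'t': 22.65, 'position': [0.622, 0.029, 0.239], 'tcp_rot': [-3.141, -0.008, -0.026], 'ft_force': [0.434, 0.423, -0.286], 'width': 0.5, 'qpos': [-0.147, 0.67, 0.045, 1.58, -0.035, 0.884, -1.686]}
[  -5.9 -231.5   -0.7]
```

```bash
python3 -m crank '[[[0,0,-46,-4,0,0,-9],[0,0,-92,-4,0,0,-18],[0,0,-138,-4,0,0,-27],[0,-6,-185,-4,0,0,-36],[0,-6,-231,-2,0,0,-43],[0,-6,-231,-2,0,0,-43],[0,-6,-231,-2,0,0,-43]]]' ; python3 -c "
from h import *
st();rel([0.6220,0.2615,.124])"
```

```text
t: 23.52
position: [0.619, 0.2596, 0.2363]
tcp_rot: [3.141, 0.002, 0.725]
ft_force: [1.5, -0.2, -0.7]
width: 0.498
{'t': 23.525, 'position': [0.619, 0.26, 0.236], 'tcp_rot': [3.141, 0.002, 0.725], 'ft_force': [1.53, -0.226, -0.671], 'width': 0.498, 'qpos': [-0.393, 0.749, -0.145, 1.404, 0.119, 0.999, -1.411]}
[  3.7   0.5 112.3]
```

```bash
python3 -m crank '[[[0,3,0,50,0,0,0],[0,3,0,95,0,0,0],[0,3,0,112,0,0,0],[0,3,0,112,0,0,0],[-1,3,0,112,0,0,0],[-1,3,0,112,0,0,0],[-1,3,0,112,0,0,0],[-1,3,0,112,0,0,0]]]';  python3 -m crank '[[[-1,0,0,0,0,0,9],[-1,0,0,0,0,0,18],[-1,0,0,0,0,0,27],[-1,0,0,0,0,0,36],[-1,0,0,0,0,0,43],[-1,0,0,0,0,0,43],[-1,0,0,0,0,0,43],[-1,0,0,0,0,0,43]]]' ;python3 -m crank '[[[0,0,0,0,0,0,0],[0,0,0,0,0,0,0],[0,0,0,-50,0,0,0],[0,0,0,-100,0,0,0],[0,0,0,-110,0,0,0]]]' ; python3 -c "
from h import *
st();rel([0.4436,0.0329,.24])"
```

```text
t: 24.52
position: [0.6233, 0.2627, 0.1275]
tcp_rot: [3.139, -0.004, 0.725]
ft_force: [0.7, -2.6, 5.8]
width: 0.134
t: 25.52
position: [0.6236, 0.2619, 0.1275]
tcp_rot: [-3.141, -0.005, -0.026]
ft_force: [1.2, -2.9, 5.9]
width: 0.135
t: 26.15
position: [0.6232, 0.2641, 0.2392]
tcp_rot: [-3.138, -0.006, -0.024]
ft_force: [-0.6, -0.3, -0.6]
width: 0.498
{'t': 26.15, 'position': [0.623, 0.264, 0.239], 'tcp_rot': [-3.138, -0.006, -0.024], 'ft_force': [-0.594, -0.259, -0.606], 'width': 0.498, 'qpos': [-0.515, 0.751, 0.091, 1.399, -0.075, 0.988, -2.003]}
[-173.9  235.5   -2.7]
```

```bash
python3 -m crank '[[[0,-35,46,-4,0,0,-9],[0,-70,92,-4,0,0,-18],[0,-105,138,-4,0,0,-27],[0,-140,185,-4,0,0,-36],[0,-174,235,-2,0,0,-43],[0,-174,235,-2,0,0,-43],[0,-174,235,-2,0,0,-43]]]' ; python3 -c "
from h import *
st();rel([0.4436,0.0329,.124])"
```

```text
t: 27.02
position: [0.4419, 0.0328, 0.2371]
tcp_rot: [-3.141, -0.001, 0.725]
ft_force: [0.3, 0.2, 0.1]
width: 0.497
{'t': 27.025, 'position': [0.442, 0.033, 0.237], 'tcp_rot': [-3.141, -0.001, 0.725], 'ft_force': [0.264, 0.225, 0.088], 'width': 0.497, 'qpos': [-0.069, 0.451, -0.16, 2.083, 0.119, 0.615, -1.156]}
[  1.3   1.1 113.1]
```

```bash
python3 -m crank '[[[0,1,1,50,0,0,0],[0,1,1,95,0,0,0],[0,1,1,112,0,0,0],[0,1,1,112,0,0,0],[-1,1,1,112,0,0,0],[-1,1,1,112,0,0,0],[-1,1,1,112,0,0,0],[-1,1,1,112,0,0,0]]]';  python3 -m crank '[[[-1,0,0,0,0,0,9],[-1,0,0,0,0,0,18],[-1,0,0,0,0,0,27],[-1,0,0,0,0,0,36],[-1,0,0,0,0,0,43],[-1,0,0,0,0,0,43],[-1,0,0,0,0,0,43],[-1,0,0,0,0,0,43]]]' ;python3 -m crank '[[[0,0,0,0,0,0,0],[0,0,0,0,0,0,0],[0,0,0,-50,0,0,0],[0,0,0,-100,0,0,0],[0,0,0,-110,0,0,0]]]' ; python3 -c "
from h import *
st();rel([0.41,-.20,.26])"
```

```text
t: 28.02
position: [0.4436, 0.0331, 0.1261]
tcp_rot: [3.141, -0.002, 0.726]
ft_force: [-1.7, 3.4, 6.6]
width: 0.134
t: 29.02
position: [0.4431, 0.0343, 0.1262]
tcp_rot: [-3.139, -0.001, -0.023]
ft_force: [-2.7, 6.0, 8.6]
width: 0.132
t: 29.65
position: [0.4447, 0.0317, 0.2379]
tcp_rot: [-3.141, -0.006, -0.026]
ft_force: [-0.7, 0.9, -0.8]
width: 0.5
{'t': 29.65, 'position': [0.445, 0.032, 0.238], 'tcp_rot': [-3.141, -0.006, -0.026], 'ft_force': [-0.703, 0.878, -0.836], 'width': 0.5, 'qpos': [-0.266, 0.453, 0.134, 2.089, -0.103, 0.599, -1.657]}
[-28.5 232.5 -22.4]
```

```bash
python3 -m crank '[[[0,0,30,-22,0,0,-10],[0,0,60,-22,0,0,-20],[1,0,90,-22,0,0,-30],[1,-10,120,-22,0,0,-40],[1,-15,150,-22,0,0,-50],[1,-20,180,-22,0,0,-60],[1,-28,210,-22,0,0,-70],[1,-28,232,-22,0,0,-80],[1,-28,232,-22,0,0,-87],[1,-28,232,-22,0,0,-87]]]'; python3 -c "
from h import *
st()
d=snap('top');im=d['image']
cv2.imwrite('pics/c3.png',cv2.convertScaleAbs(cv2.resize(im[150:290,170:410],None,fx=3.3,fy=3.3,interpolation=cv2.INTER_CUBIC),alpha=1.8))
d=snap('scene','s3.png')"
```

```text
t: 30.9
position: [0.4084, -0.1994, 0.2564]
tcp_rot: [-3.14, -0.001, 1.491]
ft_force: [-0.7, 0.1, -0.8]
width: 1.001
{'t': 30.9, 'position': [0.408, -0.199, 0.256], 'tcp_rot': [-3.14, -0.001, 1.491], 'ft_force': [-0.708, 0.079, -0.785], 'width': 1.001, 'qpos': [0.577, 0.446, -0.329, 2.019, 0.214, 0.711, 0.035]}
```

View pics/c3.png

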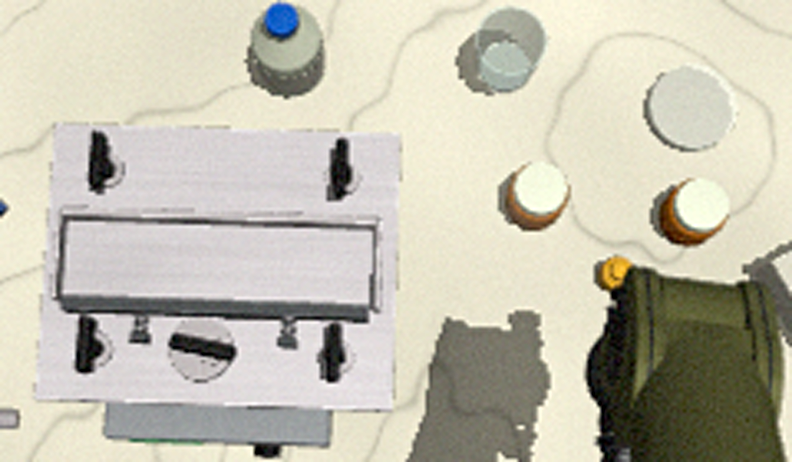

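Top crop: all four knob bars now lie along shaker x, so they are tight. Caps A (540,187) and B (701,205) are unmoved; C is under the arm.

```bash
python3 -c "
from h import *
d=snap('top')
for c in [(540,187),(701,205),(700,349)]: 
  X=ray(d,np.array(c)/3.3+[170,150]-.35,.076);print(X.round(4)); rel([X[0],X[1],.25])
d=snap('wrist','w4.png')
print(proj(d,[.456,-.308,.076]))
"
```

```text
[ 0.6134 -0.1617  0.076 ]
[ 53.  200.9   6.8]
[ 0.5978 -0.3177  0.076 ]
[-103.7  197.6    6.7]
[ 0.4578 -0.3133  0.076 ]
[-110.3   57.7    6.8]
[318.61012877 269.88319457]
```

View pics/w4.png

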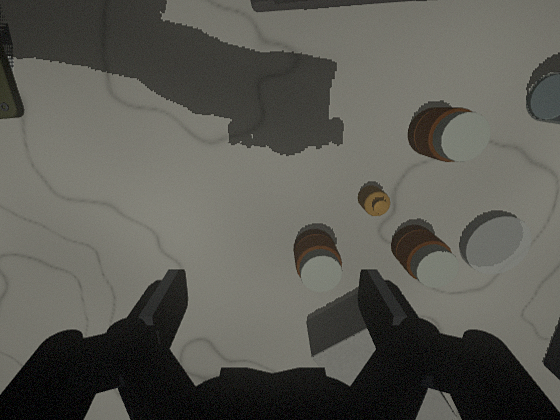

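Wrist view: caps C at (321,273), A (464,135), B (436,272); the brass weight at (375,200). All clear of each other.

```bash
python3 -c "
from h import *
d=snap('wrist')
for c in [(321,273),(464,135),(436,272)]: print(ray(d,c,.076).round(4))"
python3 -m crank '[[[1,-50,28,0,0,0,0],[1,-109,58,0,0,0,0],[1,-109,58,0,0,0,0],[1,-109,58,0,0,0,0],[1,-109,58,0,0,0,0]]]'; python3 -c "
from h import *
rel([.457,-.3115,.047])
d=snap('wrist','w5.png')
im=d['image'][150:]
m=((im.min(2)>95)).astype(np.uint8)
n,l,s,c=cv2.connectedComponentsWithStats(m)
for i in range(1,n):
  if s[i,4]>800: print(s[i].tolist(),(c[i]+[0,150]).round(1),ray(d,c[i]+[0,150],.076).round(4))
print(proj(d,[.457,-.3115,.076]))"
```

```text
[ 0.4591 -0.3126  0.076 ]
[ 0.6121 -0.1596  0.076 ]
[ 0.5989 -0.3219  0.076 ]
t: 31.78
position: [0.4584, -0.3104, 0.2573]
tcp_rot: [-3.141, -0.001, 1.496]
ft_force: [-1.2, 0.1, -0.0]
width: 0.996
[ -1.4  -1.2 210.3]
[0, 0, 560, 244, 97520] [272.  249.8] [ 0.4512 -0.3882  0.076 ]
[84, 238, 46, 32, 974] [107.3 406.8] [ 0.1911 -0.625   0.076 ]
[416, 238, 46, 32, 898] [436.8 406.9] [ 0.6724 -0.6596  0.076 ]
[271.92635586 187.0165083 ]
```

View pics/w5.png

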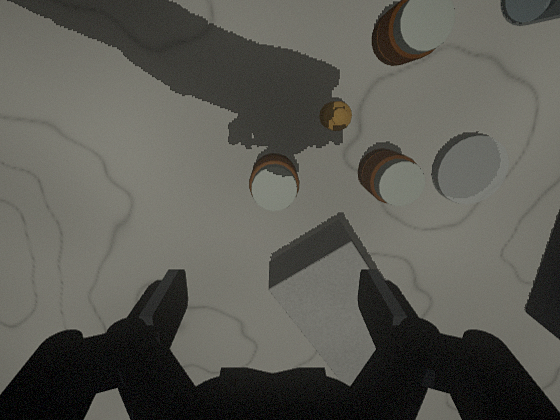

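Wrist view: cap C at (274,187), predicted (272,187). The glove carton's corner at (343,213) clears the fingers.

```bash
python3 -m crank '[[[0.75,-1,1,60,0,0,0],[0.75,-1,1,120,0,0,0],[0.75,-1,1,180,0,0,0],[0.75,-1,1,200,0,0,0],[0.75,-1,1,211,0,0,0],[0.75,-1,1,211,0,0,0],[-1,-1,1,211,0,0,0],[-1,-1,1,211,0,0,0],[-1,-1,1,211,0,0,0],[-1,-1,1,211,0,0,0]]]' 40; python3 -c "
from h import *
st()"
```

```text
t: 33.08
position: [0.4603, -0.3136, 0.0482]
tcp_rot: [3.139, 0.001, 1.494]
ft_force: [-1.4, 1.7, 5.5]
width: 0.672
{'t': 33.075, 'position': [0.46, -0.314, 0.048], 'tcp_rot': [3.139, 0.001, 1.494], 'ft_force': [-1.352, 1.655, 5.486], 'width': 0.672, 'qpos': [0.62, 0.883, -0.178, 1.901, 0.371, 0.387, 0.083]}
```

```bash
python3 -m crank '[[[-1,0,0,0,0,0,0],[-1,0,0,0,0,0,0],[-1,0,0,-30,0,0,0],[-1,0,0,-90,0,0,0],[-1,0,0,-150,0,0,0],[-1,0,0,-190,0,0,0],[-1,0,0,-190,0,0,0]]]'; python3 -c "
from h import *
s=st();
c=np.array([.5313,.1466]);th=-.0152;M=np.array([[np.cos(th),-np.sin(th)],[np.sin(th),np.cos(th)]])
for y in(-.085,0,.085): X=c+M@[0,y];print(X.round(4));rel([*X,.235])"
```

```text
t: 33.95
position: [0.4615, -0.3144, 0.2406]
tcp_rot: [3.134, 0.004, 1.493]
ft_force: [0.1, 0.2, -3.7]
width: 0.671
{'t': 33.95, 'position': [0.462, -0.314, 0.241], 'tcp_rot': [3.134, 0.004, 1.493], 'ft_force': [0.131, 0.207, -3.672], 'width': 0.671, 'qpos': [0.712, 0.595, -0.323, 1.763, 0.249, 0.814, 0.193]}
[0.53   0.0616]
[380.3  39.    4.3]
[0.5313 0.1466]
[465.1  33.7   4. ]
[0.5326 0.2316]
[549.9  28.4   3.6]
```

```bash
python3 -m crank '[[[-1,50,3,0,0,0,0],[-1,105,6,0,0,0,0],[-1,160,9,0,0,0,0],[-1,215,11,0,0,0,0],[-1,270,14,0,0,0,0],[-1,325,17,0,0,0,0],[-1,380,20,0,0,0,0],[-1,435,22,0,0,0,0],[-1,490,25,0,0,0,0],[-1,530,28,0,0,0,0],[-1,550,28,0,0,0,0],[-1,550,28,0,0,0,0]]]'; python3 -c "
from h import *
s=st();rel([.5326,.2316,.134])"
```

```text
t: 35.45
position: [0.5291, 0.2332, 0.2356]
tcp_rot: [-3.14, 0.001, 1.495]
ft_force: [-0.7, -0.0, -2.1]
width: 0.668
{'t': 35.45, 'position': [0.529, 0.233, 0.236], 'tcp_rot': [-3.14, 0.001, 1.495], 'ft_force': [-0.656, -0.034, -2.149], 'width': 0.668, 'qpos': [-0.338, 0.627, -0.266, 1.702, 0.208, 0.842, -0.77]}
[ -1.3   3.7 101.6]
```

```bash
python3 -m crank '[[[-1,-1,4,0,0,0,0],[-1,-1,4,40,0,0,0],[-1,-1,4,75,0,0,0],[-1,-1,4,93,0,0,0],[-1,-1,4,97,0,0,0],[-1,-1,4,101,0,0,0],[-1,-1,4,101,0,0,0]]]'; python3 -c "
from h import *
s=st();rel([.5326,.2316,.134])"
```

```text
t: 36.33
position: [0.5344, 0.2312, 0.1359]
tcp_rot: [3.141, -0.0, 1.493]
ft_force: [0.7, 1.0, -1.6]
width: 0.665
{'t': 36.325, 'position': [0.534, 0.231, 0.136], 'tcp_rot': [3.141, -0.0, 1.493], 'ft_force': [0.694, 1.005, -1.642], 'width': 0.665, 'qpos': [-0.359, 0.764, -0.222, 1.784, 0.265, 0.622, -0.816]}
[ 0.2 -1.8  1.9]
```

```bash
python3 -m crank '[[[-1,0,-1,1,0,0,0],[-1,0,-1,2,0,0,0],[-1,0,-1,3,0,0,0],[-1,0,-1,3,0,0,0]]]';python3 -m crank '[[[0.75,0,0,0,0,0,0],[0.75,0,0,0,0,0,0],[0.75,0,0,0,0,0,0],[0.75,0,0,-20,0,0,0],[0.75,0,0,-60,0,0,0],[0.75,0,0,-115,0,0,0],[0.75,0,0,-115,0,0,0]]]'; python3 -c "
from h import *
s=st();rel([.6125,-.1605,.25])"
```

```text
t: 36.83
position: [0.5329, 0.2319, 0.1333]
tcp_rot: [3.141, -0.0, 1.494]
ft_force: [-1.3, 0.1, 4.4]
width: 0.664
t: 37.7
position: [0.5355, 0.2333, 0.2515]
tcp_rot: [3.134, -0.005, 1.493]
ft_force: [0.1, 0.0, -1.8]
width: 0.875
{'t': 37.7, 'position': [0.535, 0.233, 0.252], 'tcp_rot': [3.134, -0.005, 1.493], 'ft_force': [0.067, 0.041, -1.765], 'width': 0.875, 'qpos': [-0.329, 0.611, -0.273, 1.676, 0.204, 0.873, -0.763]}
[-386.6  107.4    0.4]
```

```bash
python3 -m crank '[[[0.75,-50,14,0,0,0,0],[0.75,-105,29,0,0,0,0],[0.75,-160,44,0,0,0,0],[0.75,-215,59,0,0,0,0],[0.75,-270,75,0,0,0,0],[0.75,-325,90,0,0,0,0],[0.75,-387,107,0,0,0,0],[0.75,-387,107,0,0,0,0],[0.75,-387,107,0,0,0,0]]]'; python3 -c "
from h import *
s=st();rel([.6125,-.1605,.047])
d=snap('wrist','w6.png');print(proj(d,[.6125,-.1605,.076]))
t=snap('top')['image'][150:290,170:410]
a=cv2.convertScaleAbs(cv2.resize(t,(480,280),interpolation=cv2.INTER_CUBIC),alpha=1.8)
w=cv2.convertScaleAbs(d['image'],alpha=1.5)[:300,120:440]
o=np.zeros((300,800,3),np.uint8);o[:280,:480]=a;o[:,480:]=w;cv2.imwrite('pics/v6.png',o)"
```

```text
t: 38.83
position: [0.609, -0.162, 0.2461]
tcp_rot: [-3.14, -0.001, 1.493]
ft_force: [1.1, 0.8, 1.0]
width: 0.877
{'t': 38.825, 'position': [0.609, -0.162, 0.246], 'tcp_rot': [-3.14, -0.001, 1.493], 'ft_force': [1.143, 0.769, 0.991], 'width': 0.877, 'qpos': [0.351, 0.689, -0.299, 1.526, 0.229, 0.964, -0.094]}
[  1.6   3.7 199.1]
[276.44453084 186.98144985]
```

View pics/v6.png

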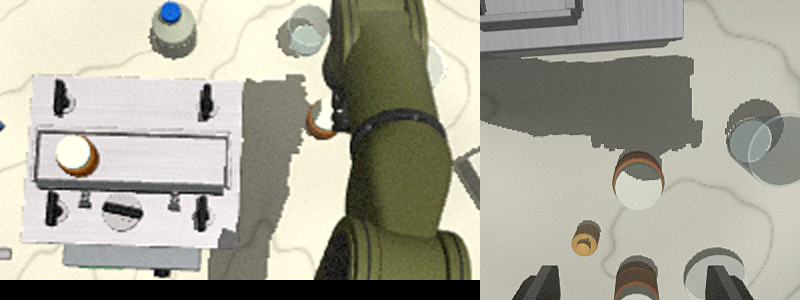

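The first jar stands upright in the trough's left slot. Cap A is at wrist pixel (278,187), as predicted (276,187).

```bash
python3 -m crank '[[[0.75,2,4,60,0,0,0],[0.75,2,4,120,0,0,0],[0.75,2,4,180,0,0,0],[0.75,2,4,198,0,0,0],[0.75,2,4,199,0,0,0],[-1,2,4,199,0,0,0],[-1,2,4,199,0,0,0],[-1,2,4,199,0,0,0],[-1,2,4,199,0,0,0]]]'; python3 -m crank '[[[-1,0,0,0,0,0,0],[-1,0,0,0,0,0,0],[-1,0,0,-30,0,0,0],[-1,0,0,-90,0,0,0],[-1,0,0,-150,0,0,0],[-1,0,0,-190,0,0,0],[-1,0,0,-190,0,0,0]]]'; python3 -c "
from h import *
s=st();rel([.5313,.1466,.235])"
```

```text
t: 40.05
position: [0.6165, -0.1609, 0.0516]
tcp_rot: [3.135, 0.0, 1.493]
ft_force: [-1.3, 0.3, 8.2]
width: 0.641
t: 40.92
position: [0.6163, -0.1612, 0.2435]
tcp_rot: [3.132, 0.001, 1.493]
ft_force: [-0.6, -0.3, -2.7]
width: 0.64
{'t': 40.925, 'position': [0.616, -0.161, 0.243], 'tcp_rot': [3.132, 0.001, 1.493], 'ft_force': [-0.612, -0.333, -2.728], 'width': 0.64, 'qpos': [0.347, 0.696, -0.302, 1.519, 0.238, 0.953, -0.103]}
[ 300.2 -108.7    7.1]
```

```bash
python3 -m crank '[[[-1,50,-18,0,0,0,0],[-1,105,-37,0,0,0,0],[-1,160,-56,0,0,0,0],[-1,215,-76,0,0,0,0],[-1,265,-95,0,0,0,0],[-1,300,-109,0,0,0,0],[-1,300,-109,0,0,0,0],[-1,300,-109,0,0,0,0]]]'; python3 -c "
from h import *
s=st();rel([.5313,.1466,.1366])"
```

```text
t: 41.92
position: [0.5279, 0.1455, 0.2377]
tcp_rot: [-3.141, 0.002, 1.493]
ft_force: [0.0, 0.4, -1.6]
width: 0.639
{'t': 41.925, 'position': [0.528, 0.146, 0.238], 'tcp_rot': [-3.141, 0.002, 1.493], 'ft_force': [0.011, 0.39, -1.649], 'width': 0.639, 'qpos': [-0.182, 0.586, -0.28, 1.789, 0.216, 0.798, -0.647]}
[  1.5   3.5 101.1]
```

```bash
python3 -m crank '[[[-1,1,2,0,0,0,0],[-1,1,2,40,0,0,0],[-1,1,2,75,0,0,0],[-1,1,2,93,0,0,0],[-1,1,2,99,0,0,0],[-1,1,2,101,0,0,0],[-1,1,2,102,0,0,0],[-1,1,2,103,0,0,0],[-1,1,2,103,0,0,0]]]'; python3 -c "
from h import *
s=st();rel([.5313,.1466,.1366])"
```

```text
t: 43.05
position: [0.531, 0.1477, 0.1367]
tcp_rot: [3.139, -0.001, 1.493]
ft_force: [-1.9, -0.2, 4.4]
width: 0.639
{'t': 43.05, 'position': [0.531, 0.148, 0.137], 'tcp_rot': [3.139, -0.001, 1.493], 'ft_force': [-1.883, -0.216, 4.445], 'width': 0.639, 'qpos': [-0.221, 0.732, -0.225, 1.878, 0.285, 0.56, -0.709]}
[-1.1  0.3  0.1]
```

On the floor: release, lift, go to jar B (~0.598, −0.320).

```bash
python3 -m crank '[[[0.75,0,0,0,0,0,0],[0.75,0,0,0,0,0,0],[0.75,0,0,0,0,0,0],[0.75,0,0,-20,0,0,0],[0.75,0,0,-60,0,0,0],[0.75,0,0,-115,0,0,0],[0.75,0,0,-115,0,0,0]]]'; python3 -c "
from h import *
s=st();rel([.598,-.320,.25])"
```

```text
t: 43.92
position: [0.533, 0.1488, 0.2543]
tcp_rot: [3.133, -0.004, 1.493]
ft_force: [0.9, 0.1, 0.1]
width: 0.874
{'t': 43.925, 'position': [0.533, 0.149, 0.254], 'tcp_rot': [3.133, -0.004, 1.493], 'ft_force': [0.906, 0.117, 0.148], 'width': 0.874, 'qpos': [-0.177, 0.568, -0.291, 1.762, 0.211, 0.832, -0.644]}
[-462.4  101.1    3.4]
```

```bash
python3 -m crank '[[[0.75,-50,11,0,0,0,0],[0.75,-105,23,0,0,0,0],[0.75,-160,35,0,0,0,0],[0.75,-215,47,0,0,0,0],[0.75,-270,59,0,0,0,0],[0.75,-325,71,0,0,0,0],[0.75,-380,83,0,0,0,0],[0.75,-435,95,0,0,0,0],[0.75,-462,101,0,0,0,0],[0.75,-462,101,0,0,0,0],[0.75,-462,101,0,0,0,0]]]'; python3 -c "
from h import *
s=st();rel([.598,-.320,.047])
d=snap('wrist','w7.png');print(proj(d,[.598,-.320,.076]))
t=snap('top')['image'][150:290,170:410]
a=cv2.convertScaleAbs(cv2.resize(t,(480,280),interpolation=cv2.INTER_CUBIC),alpha=1.8)
w=cv2.convertScaleAbs(d['image'],alpha=1.5)[:300,120:440]
o=np.zeros((300,800,3),np.uint8);o[:280,:480]=a;o[:,480:]=w;cv2.imwrite('pics/v7.png',o)"
```

```text
t: 45.3
position: [0.5952, -0.3189, 0.2493]
tcp_rot: [-3.14, -0.002, 1.495]
ft_force: [-1.1, 0.9, -0.0]
width: 0.874
{'t': 45.3, 'position': [0.595, -0.319, 0.249], 'tcp_rot': [-3.14, -0.002, 1.495], 'ft_force': [-1.076, 0.941, -0.006], 'width': 0.874, 'qpos': [0.579, 0.753, -0.31, 1.369, 0.24, 1.059, 0.154]}
[ -1.2   3.1 202.3]
[275.85687039 188.6989684 ]
```

View pics/v7.png

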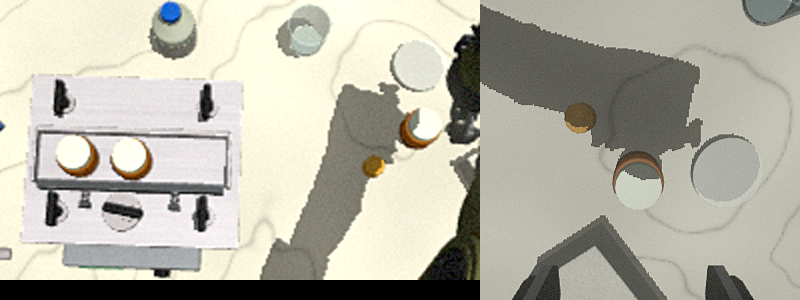

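Two jars are upright in the trough. Cap B is at wrist pixel (278,187), predicted (276,189). The dish and carton corner are clear of the fingers.

```bash
python3 -m crank '[[[0.75,-1,3,60,0,0,0],[0.75,-1,3,120,0,0,0],[0.75,-1,3,180,0,0,0],[0.75,-1,3,200,0,0,0],[0.75,-1,3,202,0,0,0],[-1,-1,3,202,0,0,0],[-1,-1,3,202,0,0,0],[-1,-1,3,202,0,0,0],[-1,-1,3,202,0,0,0]]]'; python3 -m crank '[[[-1,0,0,0,0,0,0],[-1,0,0,0,0,0,0],[-1,0,0,-30,0,0,0],[-1,0,0,-90,0,0,0],[-1,0,0,-150,0,0,0],[-1,0,0,-190,0,0,0],[-1,0,0,-190,0,0,0]]]'; python3 -c "
from h import *
s=st();rel([.530,.0616,.235])"
```

```text
t: 46.52
position: [0.6017, -0.3233, 0.053]
tcp_rot: [3.134, 0.003, 1.493]
ft_force: [-0.3, 0.1, 6.9]
width: 0.592
t: 47.4
position: [0.6013, -0.3231, 0.2451]
tcp_rot: [3.13, 0.004, 1.493]
ft_force: [0.5, 0.3, -3.3]
width: 0.596
{'t': 47.4, 'position': [0.601, -0.323, 0.245], 'tcp_rot': [3.13, 0.004, 1.493], 'ft_force': [0.462, 0.305, -3.254], 'width': 0.596, 'qpos': [0.579, 0.761, -0.31, 1.365, 0.247, 1.041, 0.15]}
[ 378.1 -101.     7.4]
```

```bash
python3 -m crank '[[[-1,50,-13,0,0,0,0],[-1,105,-28,0,0,0,0],[-1,160,-43,0,0,0,0],[-1,215,-57,0,0,0,0],[-1,270,-72,0,0,0,0],[-1,325,-87,0,0,0,0],[-1,378,-101,0,0,0,0],[-1,378,-101,0,0,0,0],[-1,378,-101,0,0,0,0]]]'; python3 -c "
from h import *
s=st();rel([.530,.0616,.138])"
```

```text
t: 48.52
position: [0.5264, 0.062, 0.2382]
tcp_rot: [-3.141, 0.001, 1.494]
ft_force: [1.1, -0.5, -1.6]
width: 0.596
{'t': 48.525, 'position': [0.526, 0.062, 0.238], 'tcp_rot': [-3.141, 0.001, 1.494], 'ft_force': [1.131, -0.535, -1.617], 'width': 0.596, 'qpos': [-0.023, 0.563, -0.29, 1.84, 0.223, 0.771, -0.509]}
[ -0.    3.7 100.2]
```

```bash
python3 -m crank '[[[-1,0,2,0,0,0,0],[-1,0,2,40,0,0,0],[-1,0,2,75,0,0,0],[-1,0,2,93,0,0,0],[-1,0,2,98,0,0,0],[-1,0,2,100,0,0,0],[-1,0,2,101,0,0,0],[-1,0,2,102,0,0,0],[-1,0,2,102,0,0,0]]]'; python3 -c "
from h import *
s=st();rel([.530,.0616,.138])"
```

```text
t: 49.65
position: [0.5295, 0.0627, 0.1379]
tcp_rot: [3.139, -0.0, 1.494]
ft_force: [-1.3, 0.2, 6.6]
width: 0.595
{'t': 49.65, 'position': [0.529, 0.063, 0.138], 'tcp_rot': [3.139, -0.0, 1.494], 'ft_force': [-1.273, 0.184, 6.577], 'width': 0.595, 'qpos': [-0.066, 0.713, -0.227, 1.931, 0.298, 0.527, -0.576]}
[-1.1  0.6 -0.1]
```

```bash
python3 -m crank '[[[0.75,0,0,0,0,0,0],[0.75,0,0,0,0,0,0],[0.75,0,0,0,0,0,0],[0.75,0,0,-20,0,0,0],[0.75,0,0,-60,0,0,0],[0.75,0,0,-115,0,0,0],[0.75,0,0,-115,0,0,0]]]'; python3 -c "
from h import *
s=st();rel([.4455,.148,.25])"
```

```text
t: 50.52
position: [0.5316, 0.0632, 0.2552]
tcp_rot: [3.133, -0.002, 1.493]
ft_force: [0.1, -0.1, -1.1]
width: 0.877
{'t': 50.525, 'position': [0.532, 0.063, 0.255], 'tcp_rot': [3.133, -0.002, 1.493], 'ft_force': [0.11, -0.05, -1.102], 'width': 0.877, 'qpos': [-0.014, 0.545, -0.304, 1.812, 0.217, 0.808, -0.503]}
[ 77.8 -92.4   4.5]
```

```bash
python3 -m crank '[[[0,35,-45,0,0,0,3],[0,78,-92,0,0,0,5],[0,78,-92,0,0,0,5],[0,78,-92,0,0,0,5],[0,78,-92,0,0,0,5]]]'; python3 -c "
from h import *
s=st();rel([.4455,.148,.120])
d=snap('wrist','w8.png');print(proj(d,[.4453,.1479,.145]))
t=snap('top')['image'][150:290,170:410]
a=cv2.convertScaleAbs(cv2.resize(t,(480,280),interpolation=cv2.INTER_CUBIC),alpha=1.8)
w=cv2.convertScaleAbs(d['image'],alpha=1.8)[:300,120:440]
o=np.zeros((300,800,3),np.uint8);o[:280,:480]=a;o[:,480:]=w;cv2.imwrite('pics/v8.png',o)"
```

```text
t: 51.15
position: [0.4439, 0.146, 0.2509]
tcp_rot: [3.142, 0.001, 1.404]
ft_force: [0.2, -0.7, -0.5]
width: 0.497
{'t': 51.15, 'position': [0.444, 0.146, 0.251], 'tcp_rot': [3.142, 0.001, 1.404], 'ft_force': [0.221, -0.679, -0.484], 'width': 0.497, 'qpos': [-0.231, 0.465, -0.277, 1.996, 0.192, 0.705, -0.793]}
[  2.4   1.2 130.9]
[274.15032075 205.00566435]
```

View pics/v8.png

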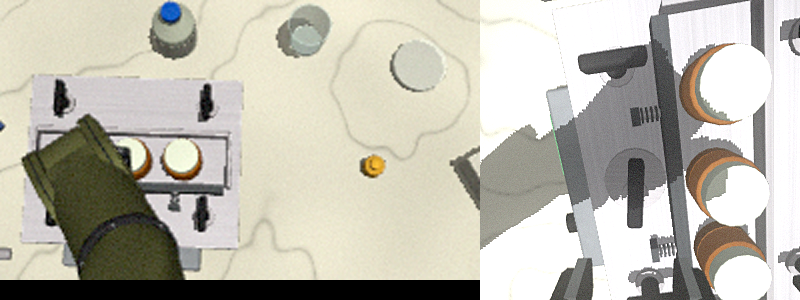

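Three jars upright in the trough. The cam handle at wrist (276,192) lies along the jaws' gap, as predicted. Lowering and gripping.

```bash
python3 -m crank '[[[-0.3,2,1,50,0,0,0],[-0.3,2,1,100,0,0,0],[-0.3,2,1,128,0,0,0],[-0.3,2,1,130,0,0,0],[-1,2,1,130,0,0,0],[-1,2,1,130,0,0,0],[-1,2,1,130,0,0,0],[-1,2,1,130,0,0,0]]]' 50; python3 -c "
from h import *
st()"
```

```text
t: 52.25
position: [0.4464, 0.1487, 0.122]
tcp_rot: [3.138, -0.001, 1.404]
ft_force: [5.8, -2.2, -12.1]
width: 0.151
{'t': 52.25, 'position': [0.446, 0.149, 0.122], 'tcp_rot': [3.138, -0.001, 1.404], 'ft_force': [5.829, -2.175, -12.122], 'width': 0.151, 'qpos': [-0.317, 0.688, -0.164, 2.126, 0.312, 0.347, -0.905]}
```

```bash
python3 -m crank '[[[-1,0,0,0,0,0,8],[-1,0,0,0,0,0,16],[-1,0,0,0,0,0,24],[-1,0,0,0,0,0,32],[-1,0,0,0,0,0,40],[-1,0,0,0,0,0,48],[-1,0,0,0,0,0,56],[-1,0,0,0,0,0,64],[-1,0,0,0,0,0,72],[-1,0,0,0,0,0,80],[-1,0,0,0,0,0,81.5],[-1,0,0,0,0,0,81.5]]]'; python3 -c "
from h import *
st()"
```

```text
t: 53.75
position: [0.4457, 0.1497, 0.1219]
tcp_rot: [-3.14, -0.003, -0.014]
ft_force: [3.1, -1.0, -6.0]
width: 0.149
{'t': 53.75, 'position': [0.446, 0.15, 0.122], 'tcp_rot': [-3.14, -0.003, -0.014], 'ft_force': [3.121, -1.041, -6.021], 'width': 0.149, 'qpos': [-0.51, 0.696, 0.142, 2.136, -0.288, 0.324, -1.712]}
```

Release a little, rise straight up, back off towards −y, and look.

```bash
python3 -m crank '[[[-0.3,0,0,0,0,0,0],[-0.3,0,0,0,0,0,0],[-0.3,0,0,0,0,0,0],[-0.3,0,0,-50,0,0,0],[-0.3,0,0,-110,0,0,0],[-0.3,0,0,-150,0,0,0],[-0.3,0,50,-150,0,0,0],[-0.3,0,110,-150,0,0,0],[-0.3,0,170,-150,0,0,0],[-0.3,0,230,-150,0,0,0],[-0.3,0,290,-150,0,0,0],[-0.3,0,320,-150,0,0,0]]]'; python3 -m crank '[[[-0.3,0,0,0,0,0,0],[-0.3,0,0,0,0,0,0]]]'; python3 -c "
from h import *
t=snap('top')['image'][175:285,170:310]
s=snap('scene')['image'][110:260,240:430]
a=cv2.convertScaleAbs(cv2.resize(t,(560,440),interpolation=cv2.INTER_CUBIC),alpha=1.8);cv2.imwrite('pics/t9.png',a)
b=cv2.convertScaleAbs(cv2.resize(s,(760,600),interpolation=cv2.INTER_CUBIC),alpha=1.8);cv2.imwrite('pics/s9.png',b)"
```

```text
t: 55.25
position: [0.438, -0.1744, 0.2715]
tcp_rot: [3.14, 0.0, -0.021]
ft_force: [-0.4, 1.0, -0.4]
width: 0.35
t: 55.5
position: [0.4389, -0.1696, 0.2711]
tcp_rot: [-3.14, 0.001, -0.015]
ft_force: [-0.5, -0.1, 0.4]
width: 0.353
```

View pics/t9.png

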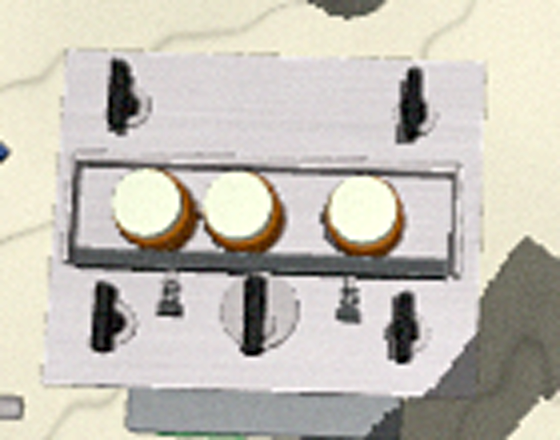

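View pics/s9.png

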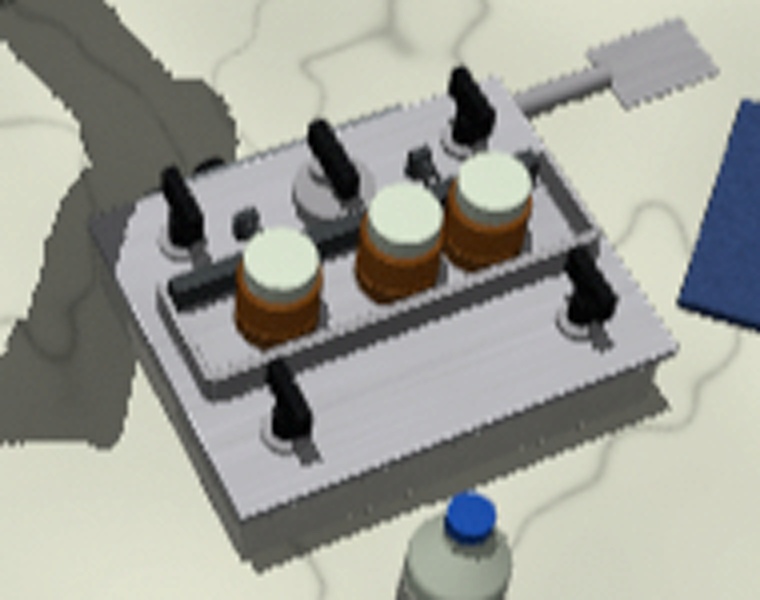

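Top crop: handle (255,315) points squarely at the keeper, all knobs along x, three jars upright at (148,204), (237,204), (363,208). The middle one seems to have shifted along the trough. Checking positions numerically.

```bash
python3 -c "
from h import *
st()
d=snap('top')
im=d['image']
c=np.array([.5313,.1466]);th=-.0152;M=np.array([[np.cos(th),-np.sin(th)],[np.sin(th),np.cos(th)]])
sh=lambda X:(M.T@(X[:2]-c)*1000).round(1)
m=(im.min(2)>120).astype(np.uint8);m[:205]=0;m[245:]=0;m[:,:190]=0;m[:,285:]=0
n,l,s,ce=cv2.connectedComponentsWithStats(m)
for i in range(1,n):
  if s[i,4]>100: print('cap',s[i].tolist(),ce[i].round(1),sh(ray(d,ce[i],.161)))
def edges(im,tag):
  for u in (244,248,272,276):
    g=cv2.cvtColor(im,cv2.COLOR_BGR2GRAY)[228:250,u].astype(int);print(tag,u,g.tolist())
edges(im,'now');edges(cv2.imread('pics/top0.png'),'start')
for x in(-52,-38,-44,-30):
  print(x,[proj(d,[*(c+M@[x/1000,y]),.115]).round(1).tolist() for y in(-.03,-.09)])
"
```

```text
{'t': 55.6, 'position': [0.439, -0.169, 0.271], 'tcp_rot': [-3.141, 0.0, -0.014], 'ft_force': [-0.087, -0.365, 0.629], 'width': 0.351, 'qpos': [0.081, 0.445, 0.283, 1.977, -0.18, 0.744, -1.114]}
cap [198, 218, 17, 16, 198] [205.9 225.1] [-0.5 84.1]
cap [220, 218, 18, 16, 204] [228.7 225.6] [ 0.2 15.3]
cap [253, 219, 16, 16, 202] [260.2 226.7] [ -0.5 -79.9]
now 244 [118, 122, 124, 122, 120, 118, 118, 123, 119, 128, 90, 53, 47, 47, 50, 11, 122, 124, 124, 124, 122, 127]
now 248 [122, 123, 126, 122, 121, 122, 120, 122, 120, 127, 104, 56, 49, 50, 54, 13, 122, 123, 122, 121, 121, 123]
now 272 [124, 125, 128, 124, 124, 123, 120, 120, 122, 124, 123, 91, 49, 44, 49, 61, 22, 126, 128, 111, 47, 20]
now 276 [123, 120, 120, 122, 121, 121, 120, 117, 121, 123, 126, 85, 48, 51, 52, 51, 17, 124, 128, 124, 127, 123]
start 244 [111, 111, 113, 106, 111, 107, 110, 110, 108, 111, 110, 111, 115, 58, 42, 45, 43, 27, 26, 110, 114, 114]
start 248 [112, 112, 112, 111, 112, 112, 108, 114, 108, 114, 112, 112, 118, 69, 42, 41, 46, 34, 26, 112, 113, 113]
start 272 [111, 111, 110, 108, 110, 113, 108, 108, 112, 112, 113, 109, 114, 118, 63, 46, 44, 48, 10, 90, 114, 113]
start 276 [114, 112, 112, 109, 111, 113, 111, 109, 111, 107, 109, 111, 113, 116, 60, 43, 44, 47, 13, 53, 110, 115]
-52 [[244.2, 245.1], [263.6, 245.7]]
-38 [[244.5, 240.6], [263.8, 241.2]]
-44 [[244.4, 242.5], [263.7, 243.1]]
-30 [[244.6, 238.1], [263.9, 238.6]]
```

```bash
python3 -c "
from plant import manip
print(manip.hand_in())"
```

```text
the job is handed in; nothing more can be done
None
```

I finished the run and handed it in at about 56 s of the 210 s allowed. No verdict was reported.

- **Knobs:** I tightened them in star order 1-3-2-4. The first pass took each to about 0.83 rad and the second to about 1.58 rad, read from the tool angle. The last top view shows all four bars along the shaker's x axis.
- **Jars:** The bench had three jars, and all three now stand upright in the trough. The last picture puts them within 1 mm of the centre line, at y of about +84, +15 and −80 mm.
- **Cam:** I turned it until its high point squarely faced the keeper (joint about 2.6 rad). The keeper edge moved about 2.6 pixels in the top view, roughly 8 mm.
- **Arm:** It is clear of everything, about 0.27 m above the bench.

**What disagreed:** I set the middle jar down at y = 0 but found it at +15 mm, so it was probably knocked aside during the run. It is still upright, within limits and clear of its neighbours, so I left it. I only checked the other bench items by eye, in the views taken along the way, and saw no movement.

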